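Set the mitre box up for a 45 degree cut

ROBOT

A 6-joint arm with a two-finger parallel gripper is mounted at the origin on a cart in front of the work surface, level with it; the furniture and walls round the work are solid. World frame = base frame: x ahead of the robot, y to its left, z up, the work surface at z = 0. Lengths are in m, angles in rad, forces in N, time in s.
With the tool pointing down it reaches from about 0.375 to 0.9 m from the base axis. Payload 3.1 kg.
Tool frame: the origin (TCP) lies midway between the tips of the shut fingers; the grasp point (between the pads) lies 19 mm behind it; x points along the fingers, z is the direction in which the jaws open and shut, and the axes are right-handed (so a half turn about x gives the same grasp; the last joint's range is limited). The gripper opens to 87 mm and grips with 3 to 60 N. Pads are 19 mm wide; open, the fingers measure 117 mm over their backs; the gripper's body (75 mm by 190 mm) begins 51 mm behind the grasp point.
Start: joints at [-1.48, 0.527, 1.433, -0, 1.181, -0.178], TCP at [0.166, -0.603, 0.223] pointing down, gripper open.
Joint ranges: [-3.08, 3.08], [-0.75, 2.2], [0.22, 2.44], [-1.43, 4.57], [0, 2.65], [-2.85, 2.85]. Speed limits (rad/s): [2.79, 2.79, 3.14, 3.14, 3.14, 3.14].

INTERFACE

Orientations are given as a rotation vector (axis times angle).
In Python, from station import r, eyes, job gives the robot as it stands. The module is installed in compiled form; this text tells all that it offers.
- The arm moves only by the tool carry_out, never from a script. Its argument "series" is a list of rows, each an object with "travel": the shift along the tool's x, y, z in cm, a list of three; "delta_rot": the turn, a rotation vector about the tool's x, y, z in degrees, a list of three; "fingers": the opening, from -1 (shut) to 1 (fully open), so that 0 is half open. In form: [{"travel": [dx, dy, dz], "delta_rot": [wx, wy, wz], "fingers": fingers}, ...]. A call has 1 to 20 rows; each row is the pose to reach, as a shift and turn from the pose measured when the call began, along the tool's axes at that moment; what a row does not reach only later rows make up. A row lasts 1/8 s, in which the tool goes at most 62.5 mm and 10.7 degrees, less where a joint would pass 70% of its speed; a pose out of reach is approached as far as the arm can. A call with a gripper value outside its range is refused whole. The fingers move at their own pace and stop on an object; "grip_force" is the grip in N (left out, the last holds). Time passes only in rows, so rows that repeat a pose let the fingers close. It gives the time, the measured TCP pose, the force and the opening at its end, in the units of the state.
- r.read_state(): the state, without advancing time (a new reading comes with each control period).
- eyes.capture(name): name is "scene" or "top" or "wrist"; returns the picture (384x512x3 uint8, red, green, blue); there is no depth.
- eyes.camera_model(name): a dict with "fx", "fy", "cx", "cy" (pixels), "pose" (4x4, takes a point from camera to world coordinates). Camera axes: x right, y up, looking along -z (the intrinsics and any distortion apply to the point x, -y, -z); pixel columns grow to the right and rows downward; lengths in m; the calibration is good to about 2 mm. The wrist camera is an equidistant fisheye: a pixel r from the principal point sees the ray r / f radians off the axis. A picture is of the moment at which its call begins: read the wrist's pose just before it. camera_model takes no time and is no camera call; for the wrist camera it gives the pose at the moment of the call.
- job.hand_in(): hands the job in, once; it reports no verdict.
The state is a dict: "clock": time; "q": joint angles; "dq": joint speeds; "joint_torque": joint torques, N m; "ee_pos": TCP position; "tool_rot": TCP orientation; "ft_force": force on the tool from outside, world axes, zero at the start; "moment": the same for the moment, N m; "finger_gap": opening from 0.0 (shut) to 1.0 (fully open).
Only numpy, scipy, OpenCV 4.12 (cv2) and the standard library are available. Lean on these libraries where they do the work, as an engineer would, in place of code of your own. Each camera call takes 0.05 s, during which the arm holds its last target.

TASK

Get the small mitre box ready to saw the brass bar at 45 degrees. Press the steel paddle at the end of the saw-guide arm down to lift its index tooth, swing the arm to the right to the 45 degree notch (the fourth of the five, the square one being the first) and let the tooth spring fully home there; slide the brass bar along the fence until its right-hand end is hard up against the length stop. Do not force the mechanism, and leave the other things on the bench where they lie.

Things in the scene. Friction and masses are not known exactly. Their poses are not given: they have to be found in the camera images.
- mitre_box: Grey and aluminium mitre box, about 75 x 190 mm, fixed to the bench. Origin: bench top under the arm's pivot; z up, +y along the fence to the left, +x away from the robot. A bridge (x -0.014 to 0.016, y -0.110 to 0.062, floor z 0.021) carries the bar between the fence (front face x 0.006, top z 0.041, y -0.110 to 0.062) and a 4 mm front lip; play 2 mm.
- pivot (a point): Arm pivot, z 0.009: top of the notched index plate, a flat sector in front of the bridge, outer radius 0.104, notches 7.5 mm wide in its rim at 0 (square: the box's -x), 15, 30, 45, 60 degrees, growing to -y (right). The plate was trued to the saw and clamped by two screws in slots: all its notches may stand up to 0.055 rad either way from these angles, this is not measured.
- guide_arm (a joint): Angle of the saw-guide arm about the vertical axis at the pivot, rad: 0 square, positive to the right (box's -y), travel -0.05 to 1.13; the 45 degree notch is near 0.785. Begins at 0 to 0.40, tooth in a notch or on the plate between two. Stays where left; about 1.5 N at the paddle moves it, 2.5 N with the tooth dragging. Flat steel bar 26 mm wide, top z 0.0145, saw posts at radius 0.045 up to z 0.061.
- latch (a joint): Tilt of the sprung latch on the arm's end, rad: 0 tooth home in a notch (below 0.06), 0.24 tooth on the plate between notches, 0.36 paddle down on its stop. The tooth clears the plate above 0.25 (paddle 11 mm down, 4.5 to 6 N; stop at 15 mm). Let go between notches, the tooth rides on the plate and snaps into the next notch if the arm is pushed on slowly (about 20 mm/s); the arm then stops dead.
- paddle (a point): Middle of the polished steel paddle's top face, at radius 0.164 from the pivot, 30 mm above the bench with the tooth home. Paddle 34 mm along the arm (-x of this point points outward) by 52 mm across, with a 5 mm high lip along each side edge, 46 mm apart inside. A fingertip pressing on it carries the arm along by friction or against a lip. The sides can be pushed too. Free beneath.
- tooth_tip (a point): Underside of the index tooth (6 mm wide, square-ended), at radius 0.095 from the pivot: 3.5 mm above the bench when home, 9 mm when it rests on the plate. In a notch it has 0.7 mm play to either side and locks the arm.
- brass_bar: Loose brass bar, 12 x 160 x 12 mm, 0.13 to 0.27 kg, in the channel along the fence. Origin: centre of its underside, 21 mm above the bench; y along its length. Begins 20 to 45 mm short of the stop; its left end stands 13 mm or more beyond the left end of fence and bridge, all the way, so a fingertip can push on it from the left.
- bar_left_end (a point): Centre of the bar's left-hand (+y) end face, 27 mm above the bench.
- bar_right_end (a point): Centre of the bar's right-hand (-y) end face, 27 mm above the bench.
- stop_face (a point): Centre of the length stop's face that the bar's right-hand end must meet, 27 mm above the bench (faces +y). The stop is a fixed steel block with a brass thumb screw (top z 0.059) at the right end of the channel.
- cuff: silver cuff bracelet, 54x59x22 mm, lying on the bench left of the mitre box; a bystander
- loupe: round magnifier with black handle, 42x87x9 mm, lying behind and left of the mitre box; a bystander
- steel_block: square steel bench block, 62x62x20 mm, lying behind the mitre box; a bystander
- pumice: small rounded grey pumice block, 25x35x16 mm, lying on the bench just left of the index plate; a bystander
- pencil_1: yellow pencil, 7x161x7 mm, lying right of the mitre box in front of the pen tub; a bystander

How it is judged:
By the outcome, as a careful person would: the job done as asked, in the order asked, and still so for the second after the job is handed in, with the robot touching nothing.
It also fails if it takes over 48 s, if anything falls off the work surface, if the arm or the gripper's body presses on something with over 40 N, if the wrist force passes 120 N, or if a joint passes its speed limit or range.

## Working session

There is one attempt and no reset: what is moved stays moved. The work goes in short steps, Python scripts to look and compute and a tool call to move; the robot and the scene stay as the last step left them, time stands still between calls to the robot, and variables do not carry over. Pictures are saved under pics/ and viewed, and the job is handed in when it is done.

Besides the shell and the picture viewer there is one more tool, called after "Call:" as a command line: name --argument value ..., lists and objects as JSON in quotes. carry_out: Moves the arm, as the interface text tells. Its arguments: {"type":"object","properties":{"series":{"type":"array","items":{"type":"object","properties":{"travel":{"type":"array","items":{"type":"number"}},"delta_rot":{"type":"array","items":{"type":"number"}},"fingers":{"type":"number"}}}},"grip_force":{"type":"number"}},"required":["series"]}

```bash
mkdir -p pics
python3 - <<'E'
from station import r,eyes,job
import cv2
s=r.read_state();print(s)
for n in("scene","top"):
    im=eyes.capture(n);cv2.imwrite(f"pics/{n}0.png",im[:,:,::-1]);m=eyes.camera_model(n);print(n,m)
E
```

```text
{'clock': 0.0, 'q': array([-1.48051928e+00,  5.28482190e-01,  1.43388256e+00, -1.06773297e-05,
        1.18138075e+00, -1.78530090e-01]), 'dq': array([-1.46068036e-04,  2.28350607e-04, -3.96848777e-04, -1.96828428e-03,
        2.78864070e-04,  2.36489689e-07]), 'joint_torque': array([ 8.14771302e-04, -4.40034091e+01, -1.76592493e+01,  6.32966822e-02,
        5.82369359e-02, -1.69575246e-04]), 'ee_pos': array([ 0.1659299 , -0.60182495,  0.22156806]), 'tool_rot': array([ 1.01046263,  1.32595179, -1.00782927]), 'ft_force': array([ 0.23559306, -0.17361203,  0.51894713]), 'moment': array([ 0.03112441,  0.00562188, -0.01846362]), 'finger_gap': 0.9976692743056903}
scene {'fx': 402.92065096876473, 'fy': 402.92065096876473, 'cx': 253.68750125090835, 'cy': 184.90072983799578, 'pose': array([[-0.85436628,  0.30114037, -0.42352419,  0.27459413],
       [-0.51963955, -0.48605168,  0.70265817,  0.55441754],
       [ 0.00574409,  0.82040736,  0.57175061,  0.56268139],
       [ 0.        ,  0.        ,  0.        ,  1.        ]])}
top {'fx': 485.97216592791966, 'fy': 485.97216592791966, 'cx': 254.81363980130632, 'cy': 189.45784394340535, 'pose': array([[-0.01776017,  0.98403902, -0.17706436,  0.44860791],
       [-0.99967836, -0.02068318, -0.01467602, -0.04730767],
       [-0.01810403,  0.17674676,  0.98408985,  1.1665821 ],
       [ 0.        ,  0.        ,  0.        ,  1.        ]])}
```

View pics/scene0.png

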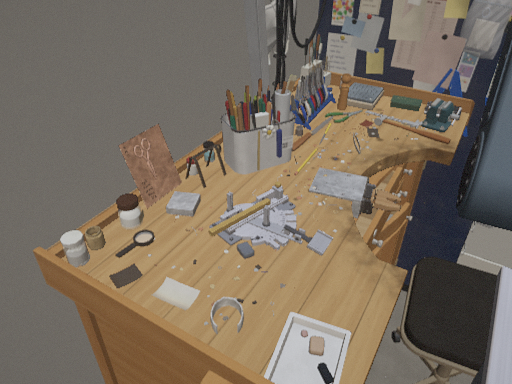

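View pics/top0.png

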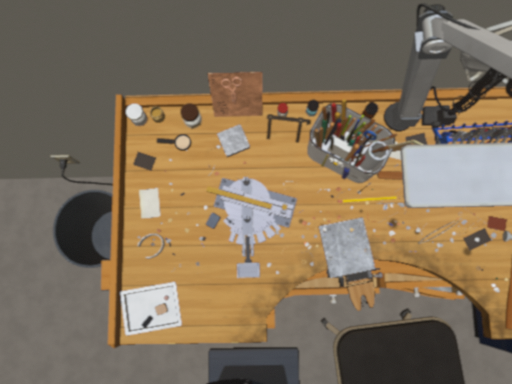

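Run:
```python
import cv2
a=cv2.imread("pics/top0.png")[165:285,185:315];cv2.imwrite("pics/top0z.png",cv2.resize(a,None,fx=5,fy=5,interpolation=cv2.INTER_CUBIC))
a=cv2.imread("pics/scene0.png")[170:270,190:345];cv2.imwrite("pics/scene0z.png",cv2.resize(a,None,fx=5,fy=5,interpolation=cv2.INTER_CUBIC))
```

```text
(no output)
```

View pics/top0z.png

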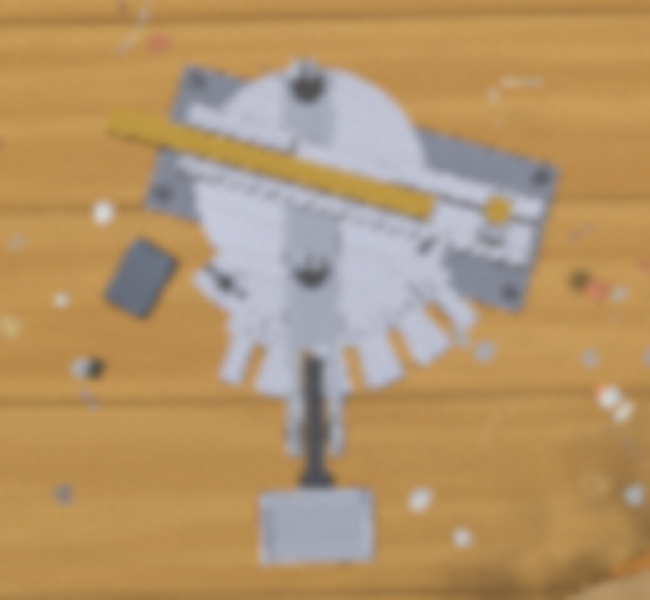

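View pics/scene0z.png

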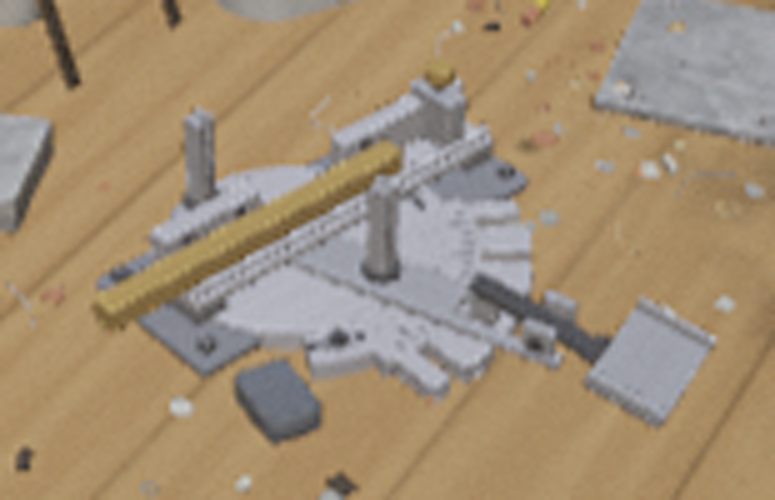

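```bash
cat > h.py <<'E'
import numpy as np
from station import r,eyes,job
from scipy.spatial.transform import Rotation as R
def ray(m,u,v,fish=False):
    if not fish: d=np.array([(u-m['cx'])/m['fx'],-(v-m['cy'])/m['fy'],-1.])
    else:
        a,b=(u-m['cx'])/m['fx'],(v-m['cy'])/m['fy'];t=np.hypot(a,b);k=np.sin(t)/t if t>1e-9 else 1
        d=np.array([a*k,-b*k,-np.cos(t)])
    return m['pose'][:3,3],m['pose'][:3,:3]@d
def onz(m,u,v,z,fish=False):
    o,d=ray(m,u,v,fish);return o+d*(z-o[2])/d[2]
def proj(m,p,fish=False):
    c=m['pose'][:3,:3].T@(np.asarray(p)-m['pose'][:3,3]);x,y,z=c[0],-c[1],-c[2]
    if not fish:return np.array([m['cx']+m['fx']*x/z,m['cy']+m['fy']*y/z])
    rr=np.hypot(x,y);t=np.arctan2(rr,z);return np.array([m['cx']+m['fx']*t*x/rr,m['cy']+m['fy']*t*y/rr])
E
python3 - <<'E'
from h import *
m=eyes.camera_model("top")
Z=lambda x,y,z:onz(m,185+(x+.5)/5-.5,165+(y+.5)/5-.5,z)[:2].round(4)
for n,p in dict(bl=(190,68,.005),br=(555,165,.005),fr=(520,310,.005),fl=(148,205,.005)).items():print(n,Z(*p))
print('bar',Z(110,122,.033),Z(435,208,.033))
print('posts',Z(307,85,.061),Z(312,270,.061))
print('paddle',[Z(*p,.034) for p in((262,490),(375,490),(372,562),(262,564))],Z(316,526,.03))
print('notch',[Z(*p,.009) for p in((245,365),(352,385),(396,370),(440,340))])
print('pumice',[Z(*p,.016) for p in((140,240),(175,265),(140,318),(105,295))])
mw=eyes.camera_model("wrist");s=r.read_state()
print(mw);T=R.from_rotvec(s['tool_rot']).as_matrix();print(T);print(T.T@(mw['pose'][:3,3]-s['ee_pos']),T.T@mw['pose'][:3,:3])
E
```

```text
bl [0.6872 0.0482]
br [ 0.6355 -0.1282]
fr [ 0.5656 -0.1092]
fl [0.62   0.0689]
bar [0.6561 0.0841] [ 0.6117 -0.0692]
posts [ 0.6665 -0.0107] [ 0.5802 -0.0117]
paddle [array([0.4818, 0.0137]), array([ 0.4809, -0.0384]), array([ 0.4482, -0.0364]), array([0.4482, 0.0141])] [ 0.465  -0.0108]
notch [array([0.5416, 0.0225]), array([ 0.5311, -0.0283]), array([ 0.5378, -0.0493]), array([ 0.5517, -0.0705])]
pumice [array([0.6016, 0.0717]), array([0.5892, 0.055 ]), array([0.5642, 0.0718]), array([0.5755, 0.0885])]
{'fx': 297.3186396354542, 'fy': 297.3186396354542, 'cx': 256.37525449823994, 'cy': 191.12006088135524, 'pose': array([[ 0.26603897,  0.93124131,  0.24902386,  0.23402676],
       [-0.96396099,  0.25742997,  0.06714922, -0.58358464],
       [-0.00157408, -0.2579136 ,  0.9661667 ,  0.38358   ],
       [ 0.        ,  0.        ,  0.        ,  1.        ]])}
[[-2.16372504e-04  9.64087514e-01  2.65584674e-01]
 [ 1.90442045e-03  2.65584596e-01 -9.64085679e-01]
 [-9.99998163e-01  2.97183252e-04 -1.89349318e-03]]
[-1.61874943e-01  7.05680837e-02  1.17842754e-04] [[-3.19273258e-04  2.58201885e-01 -9.66090930e-01]
 [ 4.71188301e-04  9.66090911e-01  2.58201724e-01]
 [ 9.99999838e-01 -3.72773838e-04 -4.30108700e-04]]
```

Call:
carry_out --series '[{"travel": [3.2,54.6,-53.6],"delta_rot": [15.4,0,0],"fingers": -1},{"travel": [3.2,54.6,-53.6],"delta_rot": [15.4,0,0],"fingers": -1},{"travel": [3.2,54.6,-53.6],"delta_rot": [15.4,0,0],"fingers": -1},{"travel": [3.2,54.6,-53.6],"delta_rot": [15.4,0,0],"fingers": -1},{"travel": [3.2,54.6,-53.6],"delta_rot": [15.4,0,0],"fingers": -1},{"travel": [3.2,54.6,-53.6],"delta_rot": [15.4,0,0],"fingers": -1},{"travel": [3.2,54.6,-53.6],"delta_rot": [15.4,0,0],"fingers": -1},{"travel": [3.2,54.6,-53.6],"delta_rot": [15.4,0,0],"fingers": -1},{"travel": [3.2,54.6,-53.6],"delta_rot": [15.4,0,0],"fingers": -1},{"travel": [3.2,54.6,-53.6],"delta_rot": [15.4,0,0],"fingers": -1},{"travel": [3.2,54.6,-53.6],"delta_rot": [15.4,0,0],"fingers": -1},{"travel": [3.2,54.6,-53.6],"delta_rot": [15.4,0,0],"fingers": -1},{"travel": [3.2,54.6,-53.6],"delta_rot": [15.4,0,0],"fingers": -1},{"travel": [3.2,54.6,-53.6],"delta_rot": [15.4,0,0],"fingers": -1},{"travel": [3.2,54.6,-53.6],"delta_rot": [15.4,0,0],"fingers": -1},{"travel": [3.2,54.6,-53.6],"delta_rot": [15.4,0,0],"fingers": -1}]'

```text
clock: 2.1
ee_pos: [0.5493, 0.0584, 0.1909]
tool_rot: [1.212, 1.21, -1.211]
ft_force: [-1.0, -0.7, -0.3]
finger_gap: 0.006
```

Run:
```python
from h import *
import cv2,pickle
m=eyes.camera_model("wrist");im=eyes.capture("wrist");pickle.dump(m,open("w1.pkl","wb"))
cv2.imwrite("pics/w1.png",im[:,:,::-1]);s=r.read_state();print(s['ee_pos'],s['clock'],R.from_rotvec(s['tool_rot']).as_matrix().round(3))
cv2.imwrite("pics/w1b.png",cv2.resize(im[:,:,::-1],(768,576),interpolation=cv2.INTER_CUBIC))
print([proj(m,p,True).round() for p in((.6234,-.0112,.009),(.465,-.011,.03),(.656,.084,.03),(.61,-.07,.03))])
```

```text
[0.54948559 0.05848341 0.19101929] 2.15 [[-0.001  1.    -0.002]
 [ 0.002 -0.002 -1.   ]
 [-1.    -0.001 -0.002]]
[array([316., 111.]), array([314., 246.]), array([232.,  81.]), array([370., 126.])]
```

View pics/w1b.png

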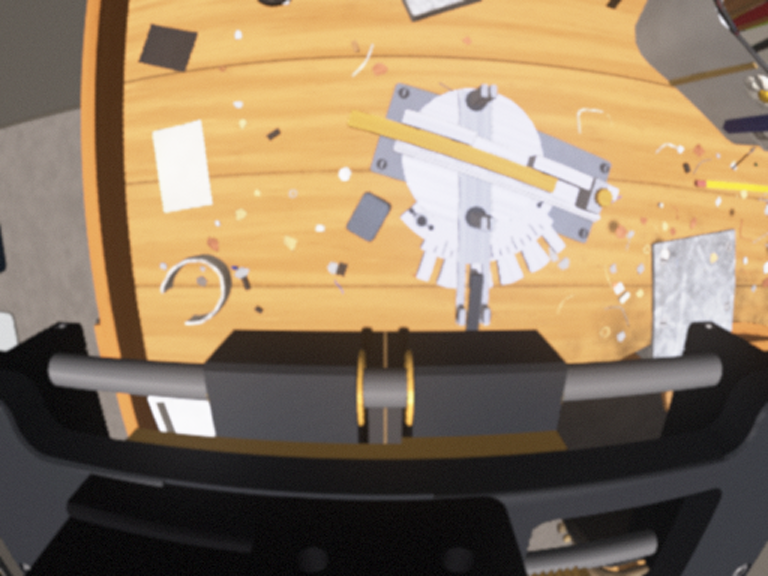

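Run:
```python
import cv2
a=cv2.imread("pics/w1.png")[50:225,225:420];cv2.imwrite("pics/w1z.png",cv2.resize(a,None,fx=4,fy=4,interpolation=cv2.INTER_CUBIC)[:600])
```

```text
(no output)
```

View pics/w1z.png

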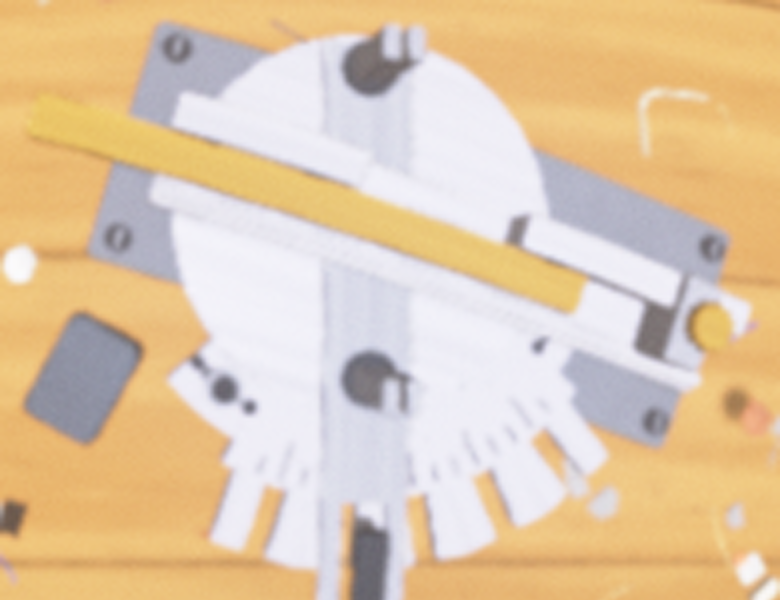

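Run:
```python
from h import *
import pickle
m=pickle.load(open("w1.pkl","rb"))
Z=lambda x,y,z:onz(m,225+(x+.5)/4-.5,50+(y+.5)/4-.5,z,True)[:2]
bl,br=Z(33,117,.033),Z(582,292,.033);print('bar',bl,br,np.linalg.norm(bl-br))
pa,pb=Z(370,68,.0145),Z(371,380,.0145);print('posts',pa,pb,np.linalg.norm(pa-pb));pv=(pa+pb)/2;print('pv',pv)
sc=[Z(*p,.005) for p in((177,47),(712,247),(655,421),(117,238))];print('screws',sc,np.mean(sc,0))
v=(sc[0]+sc[3]-sc[1]-sc[2]);psi1=np.arctan2(-v[0],v[1]);v=bl-br;psi2=np.arctan2(-v[0],v[1]);print('psi',psi1,psi2)
psi=(psi1+psi2)/2
for p in((265,498),(256,535),(486,505),(471,480),(497,525),(548,455),(530,430),(413,540),(371,560)):
    d=Z(*p,.009)-pv;print(p,np.linalg.norm(d).round(4),(np.arctan2(-d[1],-d[0])+psi*-1).round(3))
print('stop',Z(636,330,.033))
```

```text
bar [0.65745733 0.08312155] [ 0.61347919 -0.06900097] 0.15835194488184165
posts [ 0.67534781 -0.01064739] [ 0.58483078 -0.01206471] 0.09052811729442237
pv [ 0.6300893  -0.01135605]
screws [array([0.6813807 , 0.04383235]), array([ 0.63005443, -0.12507939]), array([ 0.57380504, -0.1078092 ]), array([0.62485383, 0.06121177])] [ 0.6275235  -0.03196112]
psi -0.2941565330694716 -0.281424142900923
(265, 498) 0.0864 -0.053
(256, 535) 0.0979 -0.038
(486, 505) 0.0921 0.731
(471, 480) 0.0828 0.713
(497, 525) 0.0994 0.741
(548, 455) 0.0893 1.005
(530, 430) 0.0794 1.006
(413, 540) 0.0957 0.465
(371, 560) 0.1005 0.328
stop [ 0.60359331 -0.08648203]
```

Call:
carry_out --series '[{"travel": [6,-8.4,7.4],"delta_rot": [0,0,0],"fingers": -1},{"travel": [11,-8.4,7.4],"delta_rot": [0,0,0],"fingers": -1},{"travel": [14,-8.4,7.4],"delta_rot": [0,0,0],"fingers": -1},{"travel": [16,-8.4,7.4],"delta_rot": [0,0,0],"fingers": -1},{"travel": [16,-8.4,7.4],"delta_rot": [0,0,0],"fingers": -1},{"travel": [16,-8.4,7.4],"delta_rot": [0,0,0],"fingers": -1}]'

```text
clock: 2.9
ee_pos: [0.4662, -0.0156, 0.0318]
tool_rot: [1.213, 1.208, -1.21]
ft_force: [-0.8, 0.5, -0.1]
finger_gap: 0.006
```

Run:
```python
from h import *
import cv2
s=r.read_state();print(s['ee_pos'],s['ft_force'])
a=eyes.capture("scene");b=eyes.capture("wrist")
a=cv2.resize(a[150:290,180:360],None,fx=4,fy=4,interpolation=cv2.INTER_CUBIC)
cv2.imwrite("pics/s2.png",a[:,:,::-1]);cv2.imwrite("pics/w2.png",b[:,:,::-1])
```

```text
[ 0.46617575 -0.01560996  0.03177743] [-0.81276756  0.51794387 -0.07580015]
```

View pics/s2.png

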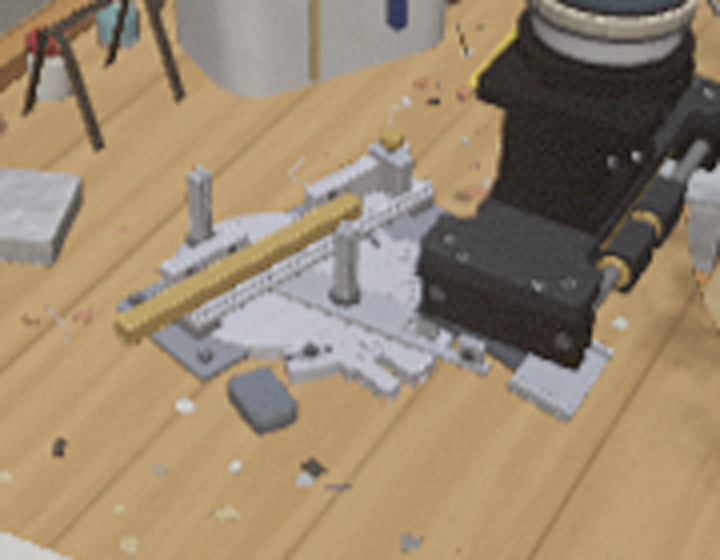

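View pics/w2.png

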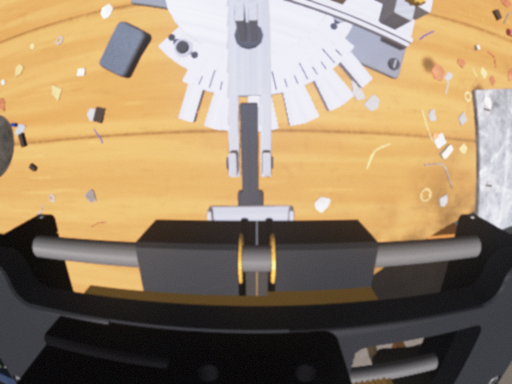

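Call:
carry_out --series '[{"travel": [0.5,0,0],"delta_rot": [0,0,0],"fingers": -1},{"travel": [0.9,0,0],"delta_rot": [0,0,0],"fingers": -1},{"travel": [1.2,0,0],"delta_rot": [0,0,0],"fingers": -1},{"travel": [1.4,0,0],"delta_rot": [0,0,0],"fingers": -1},{"travel": [1.4,0,0],"delta_rot": [0,0,0],"fingers": -1}]'

```text
clock: 3.62
ee_pos: [0.467, -0.0153, 0.0187]
tool_rot: [1.213, 1.206, -1.208]
ft_force: [-0.4, -0.2, 7.0]
finger_gap: 0.006
```

Call:
carry_out --series '[{"travel": [0.2,0,0],"delta_rot": [0,0,0],"fingers": -1},{"travel": [0.35,0,0],"delta_rot": [0,0,0],"fingers": -1},{"travel": [0.35,0,0],"delta_rot": [0,0,0],"fingers": -1}]'

```text
clock: 4.0
ee_pos: [0.4672, -0.0153, 0.0174]
tool_rot: [1.213, 1.204, -1.206]
ft_force: [-3.9, 0.9, 25.4]
finger_gap: 0.006
```

Call:
carry_out --series '[{"travel": [0,0,0],"delta_rot": [0,0,0],"fingers": -1},{"travel": [0,0.03,0.59],"delta_rot": [-2.1,0,0],"fingers": -1},{"travel": [0,0.07,1.18],"delta_rot": [-4.2,0,0],"fingers": -1},{"travel": [0,0.14,1.77],"delta_rot": [-6.3,0,0],"fingers": -1},{"travel": [0,0.24,2.35],"delta_rot": [-8.4,0,0],"fingers": -1},{"travel": [0,0.35,2.93],"delta_rot": [-10.5,0,0],"fingers": -1}]'

```text
clock: 4.75
ee_pos: [0.4706, -0.0445, 0.0184]
tool_rot: [1.076, 1.285, -1.069]
ft_force: [-0.9, 1.4, 11.5]
finger_gap: 0.004
```

Run:
```python
from h import *
import cv2
s=r.read_state();print(s['ee_pos'],s['ft_force'],R.from_rotvec(s['tool_rot']).as_matrix().round(4))
b=eyes.capture("wrist")
cv2.imwrite("pics/w3.png",b[:,:,::-1])
```

```text
[ 0.47055971 -0.04450928  0.0183526 ] [-0.93182303  1.44155589 11.53605878] [[ 0.0061  0.9833  0.1822]
 [-0.      0.1822 -0.9833]
 [-1.      0.006   0.0012]]
```

View pics/w3.png

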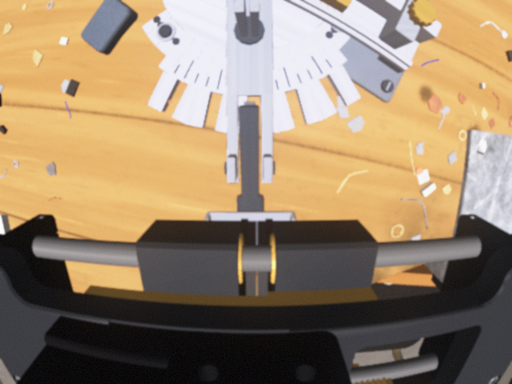

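Call:
carry_out --series '[{"travel": [0.05,0,0],"delta_rot": [0,0,0],"fingers": -1},{"travel": [0.05,0.03,0.59],"delta_rot": [-2.1,0,0],"fingers": -1},{"travel": [0.05,0.07,1.18],"delta_rot": [-4.2,0,0],"fingers": -1},{"travel": [0.05,0.14,1.77],"delta_rot": [-6.3,0,0],"fingers": -1},{"travel": [0.05,0.24,2.35],"delta_rot": [-8.4,0,0],"fingers": -1},{"travel": [0.05,0.35,2.93],"delta_rot": [-10.5,0,0],"fingers": -1},{"travel": [0.05,0.35,2.93],"delta_rot": [-10.5,0,0],"fingers": -1}]'

```text
clock: 5.68
ee_pos: [0.4798, -0.0738, 0.0186]
tool_rot: [0.936, 1.354, -0.931]
ft_force: [-0.9, -1.6, 7.8]
finger_gap: 0.004
```

Run:
```python
from h import *
import cv2,pickle
s=r.read_state();print(s['ee_pos'],s['ft_force'],R.from_rotvec(s['tool_rot']).as_matrix().round(4))
m=eyes.camera_model("wrist");b=eyes.capture("wrist");pickle.dump(m,open("w4.pkl","wb"))
cv2.imwrite("pics/w4.png",b[:,:,::-1]);cv2.imwrite("pics/w4z.png",cv2.resize(b[0:150,130:330,::-1],None,fx=4,fy=4,interpolation=cv2.INTER_CUBIC))
```

```text
[ 0.47978134 -0.0737731   0.01857413] [-0.94537917 -1.58924775  7.75561879] [[ 0.007   0.9332  0.3592]
 [-0.001   0.3592 -0.9332]
 [-1.      0.0061  0.0034]]
```

View pics/w4z.png

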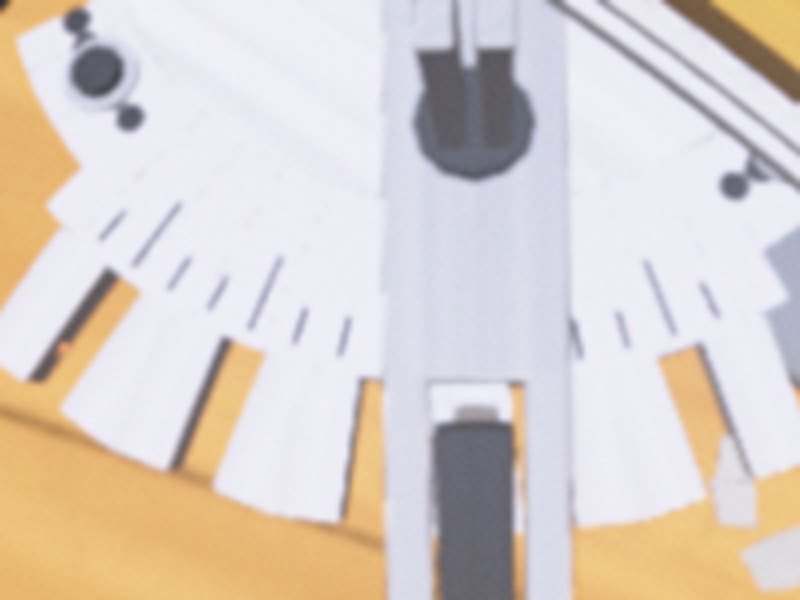

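Call:
carry_out --series '[{"travel": [-0.3,0,0],"delta_rot": [0,0,0],"fingers": -1},{"travel": [-0.6,0,0],"delta_rot": [0,0,0],"fingers": -1},{"travel": [-3.5,0,0],"delta_rot": [0,0,0],"fingers": -1},{"travel": [-3.5,0,-5.5],"delta_rot": [0,0,0],"fingers": -1},{"travel": [-3.5,0,-6],"delta_rot": [0,0,0],"fingers": -1},{"travel": [-3.5,0,-6],"delta_rot": [0,0,0],"fingers": -1}]'

```text
clock: 6.48
ee_pos: [0.4581, -0.0174, 0.0532]
tool_rot: [0.935, 1.355, -0.93]
ft_force: [0.2, -0.7, -0.0]
finger_gap: 0.007
```

Run:
```python
from h import *
import cv2,pickle
s=r.read_state();print(s['ee_pos'],s['ft_force'],R.from_rotvec(s['tool_rot']).as_matrix().round(4))
m=eyes.camera_model("wrist");b=eyes.capture("wrist");pickle.dump(m,open("w5.pkl","wb"))
cv2.imwrite("pics/w5.png",cv2.resize(b[0:270,150:450,::-1],None,fx=2.2,fy=2.2,interpolation=cv2.INTER_CUBIC))
```

```text
[ 0.45812979 -0.01742635  0.05320751] [ 0.21294198 -0.6750603  -0.02924733] [[ 0.0073  0.9327  0.3605]
 [-0.0013  0.3606 -0.9327]
 [-1.      0.0063  0.0038]]
```

View pics/w5.png

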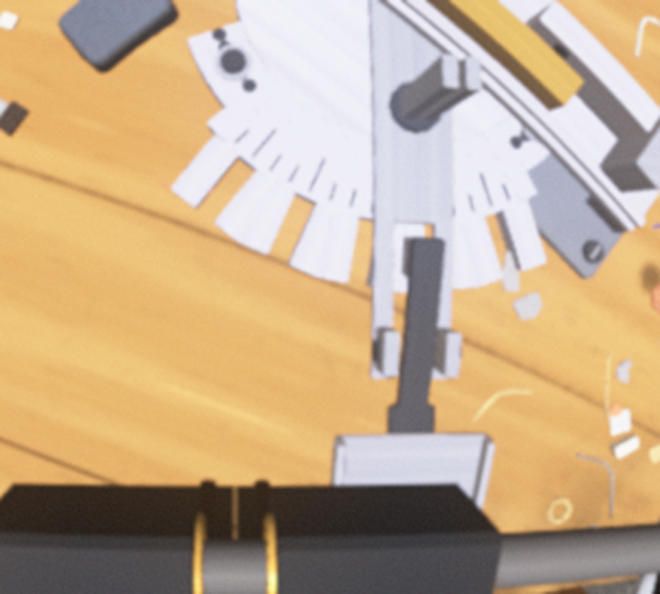

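Call:
carry_out --series '[{"travel": [3,0,0],"delta_rot": [0,0,0],"fingers": -1},{"travel": [4.1,0,0],"delta_rot": [0,0,0],"fingers": -1},{"travel": [4.1,0,0.5],"delta_rot": [0,0,0],"fingers": -1},{"travel": [4.1,0,1.0],"delta_rot": [0,0,0],"fingers": -1},{"travel": [4.1,0,1.3],"delta_rot": [0,0,0],"fingers": -1},{"travel": [4.1,0,1.5],"delta_rot": [0,0,0],"fingers": -1}]'

```text
clock: 7.28
ee_pos: [0.4649, -0.0325, 0.0128]
tool_rot: [0.936, 1.352, -0.93]
ft_force: [0.2, -0.2, -0.0]
finger_gap: 0.002
```

Call:
carry_out --series '[{"travel": [0,0,0.2],"delta_rot": [0,0,0],"fingers": -1},{"travel": [0,0,0.4],"delta_rot": [0,0,0],"fingers": -1},{"travel": [0,0,0.6],"delta_rot": [0,0,0],"fingers": -1}]'

```text
clock: 7.65
ee_pos: [0.4669, -0.0379, 0.0129]
tool_rot: [0.936, 1.353, -0.93]
ft_force: [0.6, 2.3, 1.2]
finger_gap: 0.006
```

Call:
carry_out --series '[{"travel": [0,0,0.2],"delta_rot": [0,0,0],"fingers": -1},{"travel": [0,0.02,0.4],"delta_rot": [0,0,0],"fingers": -1}]'

```text
clock: 7.9
ee_pos: [0.4676, -0.0411, 0.0128]
tool_rot: [0.936, 1.355, -0.931]
ft_force: [-1.3, 2.8, 1.9]
finger_gap: 0.007
```

Call:
carry_out --series '[{"travel": [0,0.0,0.2],"delta_rot": [0,0,0],"fingers": -1}]'

```text
clock: 8.02
ee_pos: [0.4679, -0.0427, 0.0128]
tool_rot: [0.936, 1.356, -0.931]
ft_force: [0.0, 2.3, 2.0]
finger_gap: -0.003
```

Call:
carry_out --series '[{"travel": [0,0.0,0.2],"delta_rot": [0,0,0],"fingers": -1}]'

```text
clock: 8.15
ee_pos: [0.4684, -0.0445, 0.0128]
tool_rot: [0.936, 1.357, -0.931]
ft_force: [-1.7, 2.8, 1.4]
finger_gap: 0.006
```

Call:
carry_out --series '[{"travel": [0,0.0,0.2],"delta_rot": [0,0,0],"fingers": -1}]'

```text
clock: 8.28
ee_pos: [0.4689, -0.0464, 0.0128]
tool_rot: [0.936, 1.357, -0.931]
ft_force: [-1.8, 2.6, 2.1]
finger_gap: 0.004
```

Call:
carry_out --series '[{"travel": [0,0.0,0.2],"delta_rot": [0,0,0],"fingers": -1}]'

```text
clock: 8.4
ee_pos: [0.4695, -0.0484, 0.0128]
tool_rot: [0.936, 1.358, -0.931]
ft_force: [-1.2, 2.9, 2.0]
finger_gap: -0.001
```

Run:
```python
from h import *
import cv2,pickle
s=r.read_state();print(s['ee_pos'],s['ft_force'])
m=eyes.camera_model("wrist");b=eyes.capture("wrist")
cv2.imwrite("pics/w6.png",cv2.resize(b[0:150,200:400,::-1],None,fx=4,fy=4,interpolation=cv2.INTER_CUBIC))
```

```text
[ 0.46949768 -0.04842692  0.01282527] [-1.18337409  2.85887671  1.98981027]
```

View pics/w6.png

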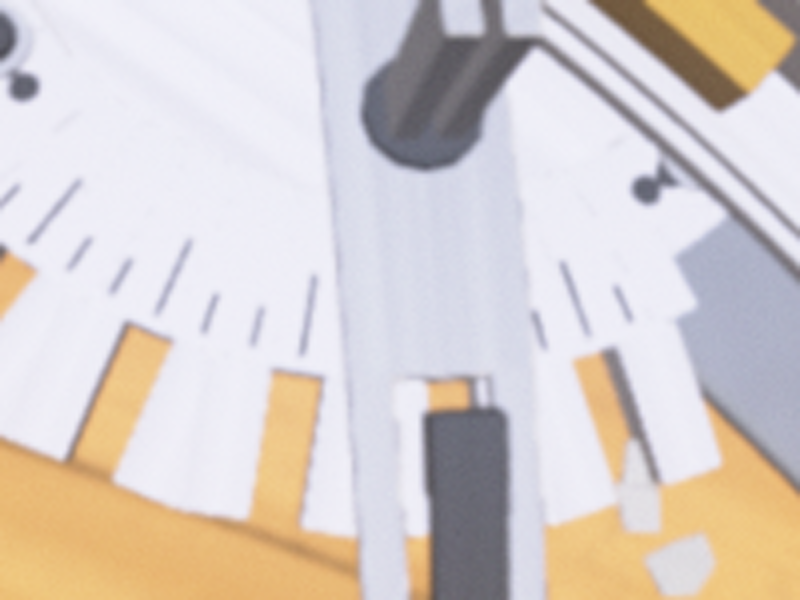

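Run:
```python
from h import *
m=eyes.camera_model("wrist");pv=np.array([.629,-.011])
Z=lambda x,y,z:onz(m,200+(x+.5)/4-.5,(y+.5)/4-.5,z,True)[:2]
def ang(p):
    d=p-pv;return np.linalg.norm(d).round(4),(np.arctan2(-d[1],-d[0])+.288).round(3)
for p in((430,382),(472,380)):print('notch',ang(Z(*p,.009)))
for p in((345,385),(533,385),(320,80),(510,80)):print('arm',Z(*p,.0145),ang(Z(*p,.0145)))
print(Z(424,115,.0145),ang(Z(424,115,.0145)))
for p in((272,372),(322,376),(577,360),(607,350)):print('other',ang(Z(*p,.009)))
```

```text
notch (np.float64(0.081), np.float64(0.734))
notch (np.float64(0.0812), np.float64(0.808))
arm [ 0.55035535 -0.03475457] (np.float64(0.0822), np.float64(0.581))
arm [ 0.56058601 -0.05852084] (np.float64(0.0833), np.float64(0.895))
arm [ 0.5893346  -0.01626306] (np.float64(0.04), np.float64(0.42))
arm [ 0.60036847 -0.04017337] (np.float64(0.0409), np.float64(1.083))
[ 0.59017459 -0.03106669] (np.float64(0.0437), np.float64(0.765))
other (np.float64(0.0814), np.float64(0.462))
other (np.float64(0.0808), np.float64(0.547))
other (np.float64(0.0814), np.float64(1.003))
other (np.float64(0.0814), np.float64(1.062))
```

Call:
carry_out --series '[{"travel": [0,0.0,0.2],"delta_rot": [0,0,0],"fingers": -1}]'

```text
clock: 8.57
ee_pos: [0.4706, -0.0508, 0.0128]
tool_rot: [0.936, 1.357, -0.931]
ft_force: [-0.8, 1.2, 0.7]
finger_gap: 0.004
```

Call:
carry_out --series '[{"travel": [0,0.0,0.2],"delta_rot": [0,0,0],"fingers": -1}]'

```text
clock: 8.7
ee_pos: [0.4714, -0.0531, 0.0127]
tool_rot: [0.935, 1.357, -0.931]
ft_force: [-1.4, 1.4, 1.3]
finger_gap: 0.004
```

Call:
carry_out --series '[{"travel": [0,0.0,0.2],"delta_rot": [0,0,0],"fingers": -1}]'

```text
clock: 8.82
ee_pos: [0.4714, -0.0544, 0.0126]
tool_rot: [0.936, 1.359, -0.932]
ft_force: [-1.8, 8.4, 2.2]
finger_gap: 0.006
```

Call:
carry_out --series '[{"travel": [0,0.0,-0.5],"delta_rot": [0,0,0],"fingers": -1},{"travel": [0,0.0,-1.5],"delta_rot": [0,0,0],"fingers": -1},{"travel": [-5,0.0,-1.5],"delta_rot": [0,0,0],"fingers": -1},{"travel": [-9,-2,1],"delta_rot": [0,0,0],"fingers": -1},{"travel": [-9,-4,2.5],"delta_rot": [0,0,0],"fingers": -1},{"travel": [-9,-4,2.5],"delta_rot": [0,0,0],"fingers": -1}]'

```text
clock: 9.57
ee_pos: [0.4426, -0.093, 0.1031]
tool_rot: [0.938, 1.356, -0.933]
ft_force: [-0.5, -0.3, -0.4]
finger_gap: 0.008
```

Run:
```python
from h import *
import cv2,pickle
s=r.read_state();print(s['ee_pos'],s['ft_force'])
m=eyes.camera_model("wrist");b=eyes.capture("wrist");a=eyes.capture("scene");pickle.dump(m,open("w7.pkl","wb"))
cv2.imwrite("pics/w7.png",cv2.resize(b[0:230,150:400,::-1],None,fx=3,fy=3,interpolation=cv2.INTER_CUBIC)[:600])
cv2.imwrite("pics/s7.png",cv2.resize(a[170:290,200:360,::-1],None,fx=4,fy=4,interpolation=cv2.INTER_CUBIC))
```

```text
[ 0.44256815 -0.09298196  0.10307926] [-0.5086806  -0.31347584 -0.41750526]
```

View pics/w7.png

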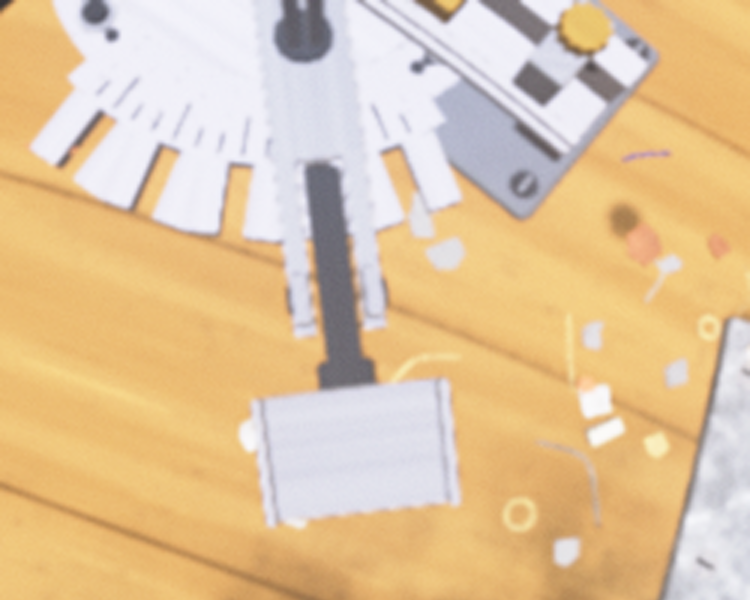

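View pics/s7.png

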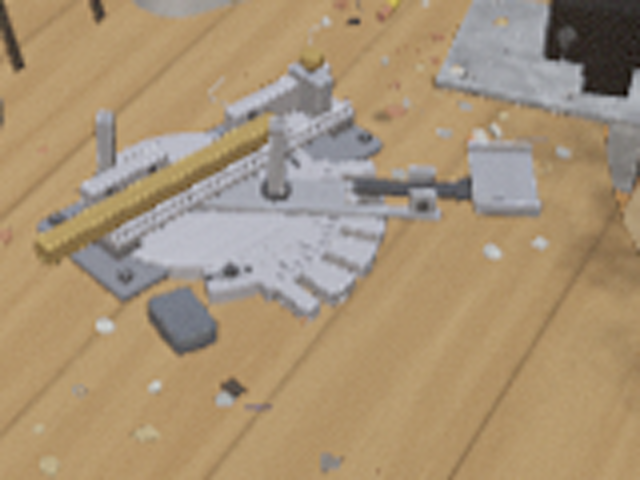

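Run:
```python
from h import *
import pickle
m=pickle.load(open("w7.pkl","rb"))
P=[(253,400),(447,380),(459,503),(271,523)]
for z in(.020,.025,.030,.035):
    q=[onz(m,150+(x+.5)/3-.5,(y+.5)/3-.5,z,True)[:2] for x,y in P]
    print(z,np.linalg.norm(q[0]-q[1]),np.linalg.norm(q[2]-q[3]),np.linalg.norm(q[1]-q[2]),np.mean(q,0),np.linalg.norm(np.mean(q,0)-[.629,-.011]))
```

```text
0.02 0.053590493739452044 0.05317708291231162 0.034734827774529735 [ 0.48422514 -0.08861307] 0.16426669974534333
0.025 0.05249790874428289 0.05209292639829754 0.03402666576690302 [ 0.4847045  -0.08819062] 0.1636446849519453
0.03 0.051405323749113704 0.05100876988428344 0.03331850375927631 [ 0.48518386 -0.08776817] 0.16302280110306375
0.035 0.05031273875394458 0.04992461337026936 0.03261034175164968 [ 0.48566323 -0.08734573] 0.1624010497029799
```

Call:
carry_out --series '[{"travel": [0,29.1,-12.3],"delta_rot": [37.5,0,0],"fingers": -1},{"travel": [0,29.1,-12.3],"delta_rot": [37.5,0,0],"fingers": -1},{"travel": [0,29.1,-12.3],"delta_rot": [37.5,0,0],"fingers": -1},{"travel": [0,29.1,-12.3],"delta_rot": [37.5,0,0],"fingers": -1},{"travel": [0,29.1,-12.3],"delta_rot": [37.5,0,0],"fingers": -1},{"travel": [0,29.1,-12.3],"delta_rot": [37.5,0,0],"fingers": -1},{"travel": [0,29.1,-12.3],"delta_rot": [37.5,0,0],"fingers": -1},{"travel": [0,29.1,-12.3],"delta_rot": [37.5,0,0],"fingers": -1}]'

```text
clock: 10.68
ee_pos: [0.6685, 0.1274, 0.1023]
tool_rot: [1.418, 1.06, -1.417]
ft_force: [1.0, -0.2, -0.4]
finger_gap: 0.005
```

Run:
```python
from h import *
import cv2,pickle
s=r.read_state();print(s['ee_pos'],s['q'].round(2),R.from_rotvec(s['tool_rot']).as_matrix().round(3))
m=eyes.camera_model("wrist");b=eyes.capture("wrist");a=eyes.capture("scene")
cv2.imwrite("pics/w8.png",b[:,:,::-1])
cv2.imwrite("pics/s8.png",cv2.resize(a[130:290,180:360,::-1],None,fx=3.5,fy=3.5,interpolation=cv2.INTER_CUBIC))
```

```text
[0.66852619 0.12742105 0.1022748 ] [0.02 0.74 1.38 0.   1.02 1.88] [[ 0.     0.959 -0.283]
 [ 0.001 -0.283 -0.959]
 [-1.     0.    -0.001]]
```

View pics/w8.png

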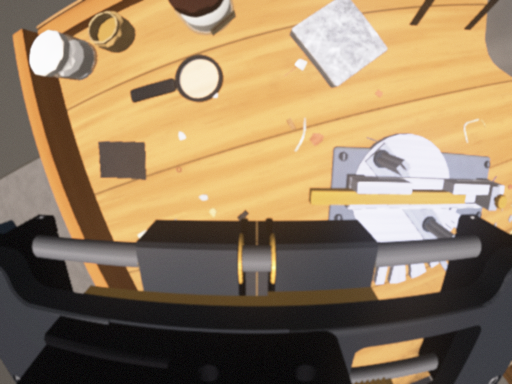

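View pics/s8.png

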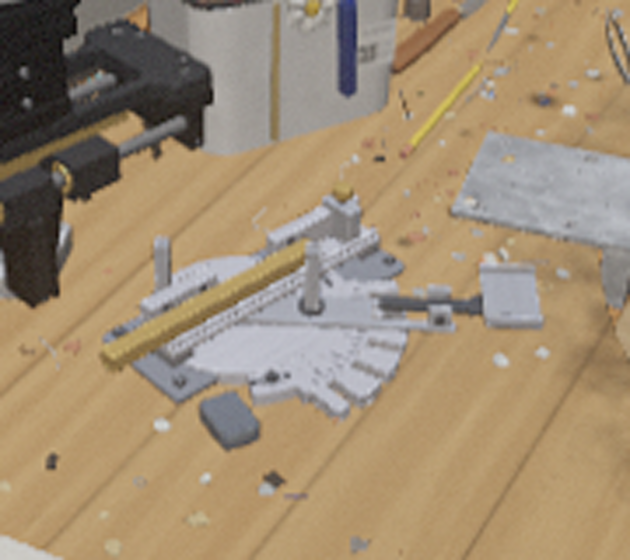

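Run:
```python
from h import *
m=eyes.camera_model("wrist");s=r.read_state();T=R.from_rotvec(s['tool_rot']).as_matrix()
a=np.mean([onz(m,310,v,.033,True) for v in(190,203)],0);print(a,T.T@(a-s['ee_pos']))
e=onz(m,309,204,.021,True);print(e)
```

```text
[0.66040324 0.08319403 0.033     ] [0.06986653 0.00411945 0.04413656]
[0.65017182 0.08443913 0.021     ]
```

Call:
carry_out --series '[{"travel": [5,0.25,0],"delta_rot": [0,0,0],"fingers": -1},{"travel": [7.8,0.25,0],"delta_rot": [0,0,0],"fingers": -1},{"travel": [7.8,0.25,0],"delta_rot": [0,0,0],"fingers": -1},{"travel": [7.8,0.25,1],"delta_rot": [0,0,0],"fingers": -1},{"travel": [7.8,0.25,1.8],"delta_rot": [0,0,0],"fingers": -1},{"travel": [7.8,0.25,2.2],"delta_rot": [0,0,0],"fingers": -1},{"travel": [7.8,0.25,2.4],"delta_rot": [0,0,0],"fingers": -1}]'

```text
clock: 11.65
ee_pos: [0.6649, 0.1025, 0.0257]
tool_rot: [1.421, 1.057, -1.416]
ft_force: [-0.7, 0.1, 0.1]
finger_gap: 0.006
```

Call:
carry_out --series '[{"travel": [0,0,0.3],"delta_rot": [0,0,0],"fingers": -1},{"travel": [0,0,0.6],"delta_rot": [0,0,0],"fingers": -1},{"travel": [0,0,0.9],"delta_rot": [0,0,0],"fingers": -1}]'

```text
clock: 12.02
ee_pos: [0.6623, 0.0938, 0.0256]
tool_rot: [1.421, 1.058, -1.416]
ft_force: [-1.0, 0.3, -0.3]
finger_gap: 0.009
```

Call:
carry_out --series '[{"travel": [0,0,0.3],"delta_rot": [0,0,0],"fingers": -1},{"travel": [0,0,0.6],"delta_rot": [0,0,0],"fingers": -1},{"travel": [0,0,0.9],"delta_rot": [0,0,0],"fingers": -1}]'

```text
clock: 12.4
ee_pos: [0.6597, 0.0852, 0.0256]
tool_rot: [1.421, 1.058, -1.416]
ft_force: [0.2, 1.0, -0.5]
finger_gap: 0.004
```

Run:
```python
from h import *
import cv2
s=r.read_state();print(s['ee_pos'],s['ft_force'])
a=eyes.capture("scene");b=eyes.capture("wrist");cv2.imwrite("pics/w9.png",b[:,:,::-1])
cv2.imwrite("pics/s9.png",cv2.resize(a[130:290,180:360,::-1],None,fx=3.5,fy=3.5,interpolation=cv2.INTER_CUBIC))
```

```text
[0.65968996 0.0852375  0.02561419] [ 0.23769537  1.00161589 -0.50358713]
```

View pics/s9.png

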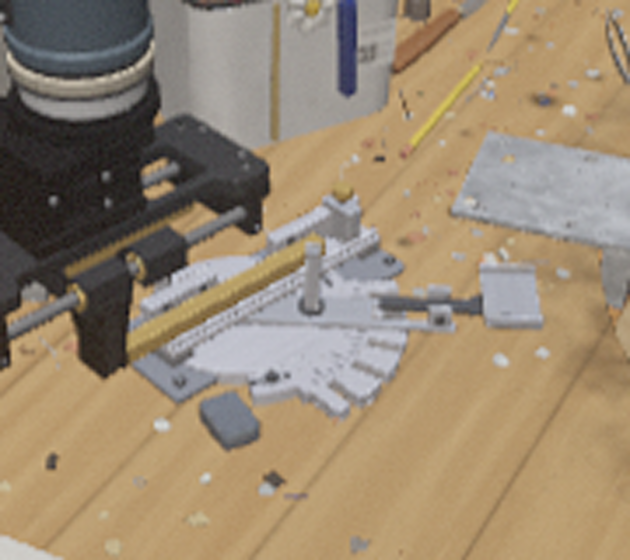

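View pics/w9.png

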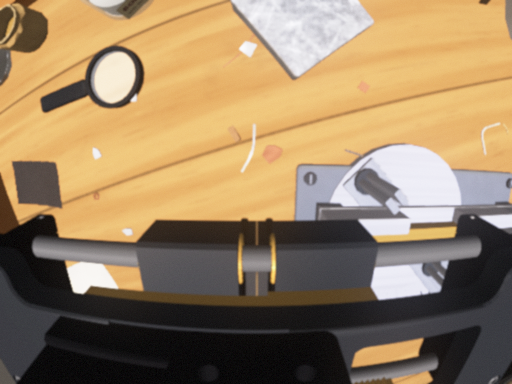

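Call:
carry_out --series '[{"travel": [0,0,0.25],"delta_rot": [0,0,0],"fingers": -1},{"travel": [0,0,0.5],"delta_rot": [0,0,0],"fingers": -1},{"travel": [0,0,0.75],"delta_rot": [0,0,0],"fingers": -1}]'

```text
clock: 12.88
ee_pos: [0.6573, 0.0775, 0.0256]
tool_rot: [1.42, 1.058, -1.417]
ft_force: [0.0, 1.9, -0.1]
finger_gap: 0.002
```

Call:
carry_out --series '[{"travel": [0,0,0.2],"delta_rot": [0,0,0],"fingers": -1},{"travel": [0,0,0.4],"delta_rot": [0,0,0],"fingers": -1}]'

```text
clock: 13.12
ee_pos: [0.6561, 0.0736, 0.0256]
tool_rot: [1.421, 1.058, -1.417]
ft_force: [-0.3, 1.6, 0.3]
finger_gap: 0.003
```

Call:
carry_out --series '[{"travel": [0,0,0.2],"delta_rot": [0,0,0],"fingers": -1}]'

```text
clock: 13.25
ee_pos: [0.6555, 0.0716, 0.0256]
tool_rot: [1.421, 1.058, -1.417]
ft_force: [0.0, 2.2, -0.6]
finger_gap: 0.006
```

Call:
carry_out --series '[{"travel": [0,0,0.2],"delta_rot": [0,0,0],"fingers": -1}]'

```text
clock: 13.38
ee_pos: [0.6549, 0.0696, 0.0256]
tool_rot: [1.421, 1.058, -1.417]
ft_force: [1.9, 7.5, 0.6]
finger_gap: 0.008
```

Call:
carry_out --series '[{"travel": [0,0,0.2],"delta_rot": [0,0,0],"fingers": -1}]'

```text
clock: 13.5
ee_pos: [0.6549, 0.0695, 0.0257]
tool_rot: [1.426, 1.059, -1.416]
ft_force: [2.6, 10.8, -0.4]
finger_gap: 0.005
```

Run:
```python
from h import *
import cv2
s=r.read_state();print(s['ee_pos'],s['ft_force'])
a=eyes.capture("scene")
cv2.imwrite("pics/s10.png",cv2.resize(a[170:250,200:320,::-1],None,fx=6,fy=6,interpolation=cv2.INTER_CUBIC))
```

```text
[0.65494139 0.06954819 0.0256697 ] [ 2.57766407 10.83937501 -0.43247242]
```

View pics/s10.png

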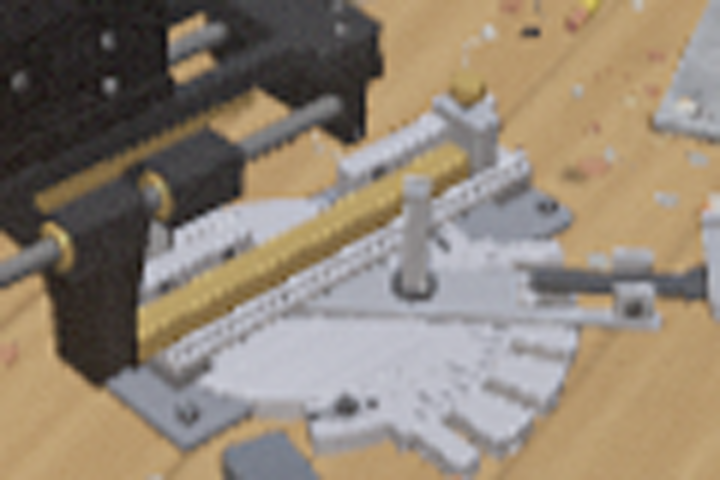

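Call:
carry_out --series '[{"travel": [0,0,-0.3],"delta_rot": [0,0,0],"fingers": -1},{"travel": [0,0,-2],"delta_rot": [0,0,0],"fingers": -1},{"travel": [-3,0,-4],"delta_rot": [0,0,0],"fingers": -1},{"travel": [-9,0,-3],"delta_rot": [0,0,0],"fingers": -1},{"travel": [-14,-6,2],"delta_rot": [0,0,0],"fingers": -1},{"travel": [-14,-11,5],"delta_rot": [0,0,0],"fingers": -1},{"travel": [-14,-14,7],"delta_rot": [0,0,0],"fingers": -1},{"travel": [-14,-14,7],"delta_rot": [0,0,0],"fingers": -1},{"travel": [-14,-14,7],"delta_rot": [0,0,0],"fingers": -1}]'

```text
clock: 14.68
ee_pos: [0.5016, 0.0421, 0.1656]
tool_rot: [1.427, 1.056, -1.413]
ft_force: [0.0, 0.1, -0.2]
finger_gap: 0.003
```

Run:
```python
from h import *
import cv2,pickle
s=r.read_state();print(s['ee_pos'],s['ft_force'])
m=eyes.camera_model("wrist");b=eyes.capture("wrist");pickle.dump(m,open("w11.pkl","wb"));a=eyes.capture("scene")
cv2.imwrite("pics/w11.png",b[:,:,::-1]);cv2.imwrite("pics/w11b.png",cv2.resize(b[:,:,::-1],(768,576),interpolation=cv2.INTER_CUBIC))
cv2.imwrite("pics/s11.png",cv2.resize(a[160:270,180:345,::-1],None,fx=4.5,fy=4.5,interpolation=cv2.INTER_CUBIC))
```

```text
[0.50158226 0.0421154  0.16557583] [ 0.02149343  0.13896025 -0.24080169]
```

View pics/w11b.png

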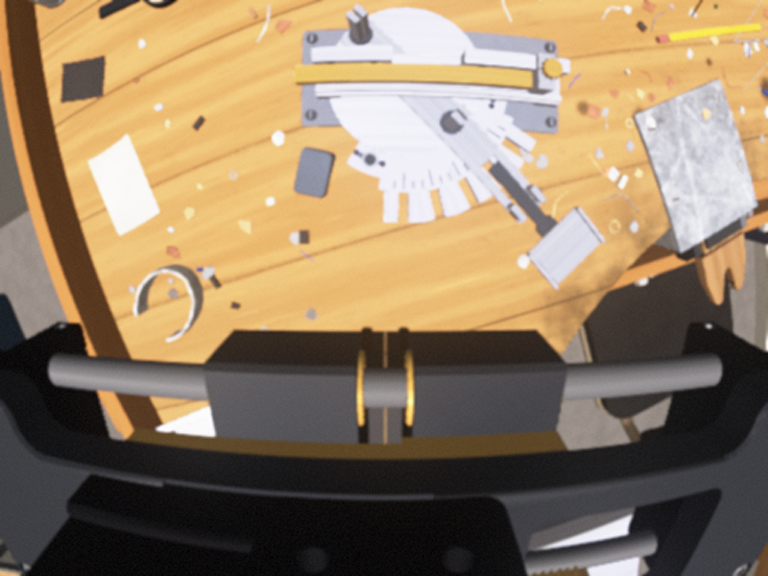

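View pics/s11.png

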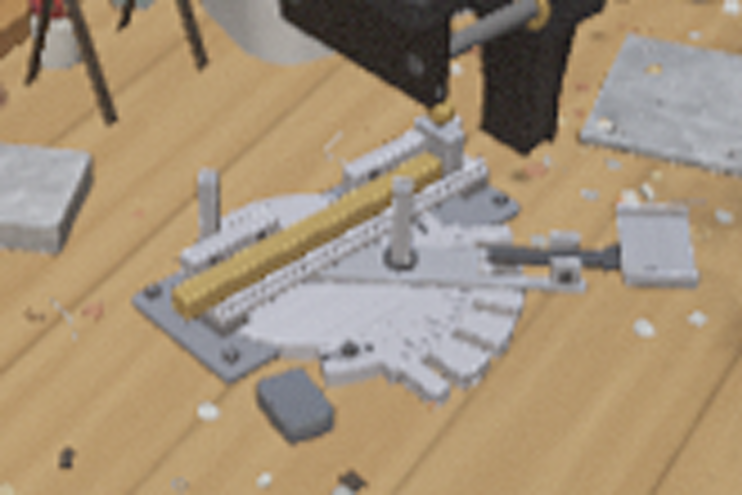

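Run:
```python
from h import *
import pickle,cv2
m=pickle.load(open("w11.pkl","rb"));ms=eyes.camera_model("scene")
b=cv2.imread("pics/w11.png")
cv2.imwrite("pics/w11z.png",cv2.resize(b[20:200,195:415],None,fx=3.3,fy=3.3,interpolation=cv2.INTER_CUBIC))
def tri(w,s):
    o1,d1=ray(m,*w,True);o2,d2=ray(ms,*s);A=np.c_[d1,-d2];t=np.linalg.lstsq(A,o2-o1,rcond=None)[0]
    p,q=o1+t[0]*d1,o2+t[1]*d2;return ((p+q)/2).round(4),np.linalg.norm(p-q).round(4)
S=lambda x,y:(180+(x+.5)/4.5-.5,160+(y+.5)/4.5-.5)
W=lambda x,y:((x+.5)/1.5-.5,(y+.5)/1.5-.5)
# paddle centre, thumb screw top, front post top, bar left end top
print('paddle',tri(W(566,247),S(657,246)))
print('screw',tri(W(553,66),S(443,112)))
print('pumice',tri(W(315,172),S(295,402)))
```

```text
paddle (array([ 0.4851, -0.0875,  0.0299]), np.float64(0.0004))
screw (array([ 0.608 , -0.102 ,  0.0524]), np.float64(0.0016))
pumice (array([0.5844, 0.0703, 0.0095]), np.float64(0.0007))
```

View pics/w11z.png

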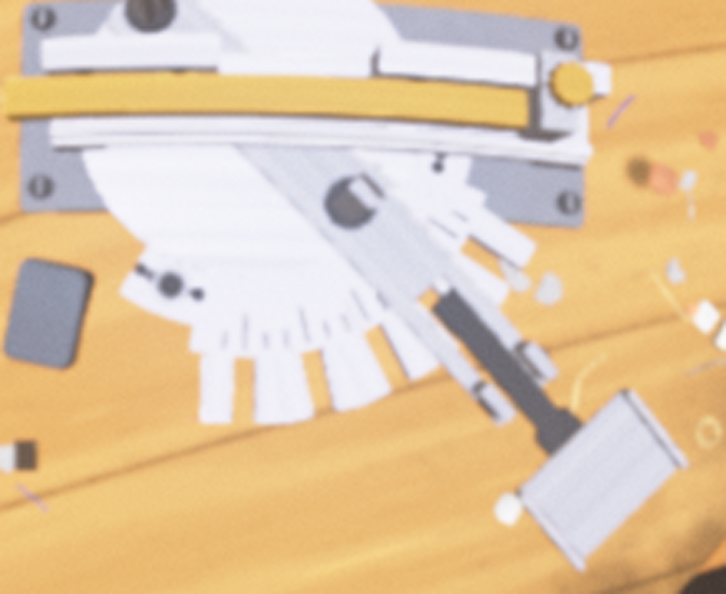

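Run:
```python
from h import *
print(r.read_state()['ft_force'],r.read_state()['clock']);print(job.hand_in())
```

```text
[-0.1710101   0.9547632   0.19495049] 14.775
the job is handed in; nothing more can be done
None
```

The mitre box is set for the 45° cut, and I handed the job in at 14.8 s with the gripper clear of everything.

**What I did**
- I pressed the paddle and swung the arm right to just short of the fourth notch. There I let the tooth down on the plate.
- I then pushed the paddle's side slowly until the tooth snapped in and the arm stopped dead, at about 8 N.
- I slid the bar along the fence until it stopped against the length stop, at about 11 N, and backed off.

**Last checks**
- **Notch:** the pictures show three free notches to the left of the tooth and one to the right, so it is in the fourth.
- **Tooth home:** two views put the paddle at 30 mm, the height given for home. Riding on the plate it would be about 20 mm.
- **Bar:** its right end is at the stop block. Its left end stands about 13 mm beyond the fence, judging from where the fingertip stopped.
- **Other things:** the pumice, cuff and pencil showed no movement in the pictures, and the robot never went near the loupe or steel block.

**What disagreed**
- **Check points:** the same two-view check put the thumb screw and pumice about 6 mm too low, so the 30 mm paddle height is only rough.
- **Notch angle:** my early estimate was 0.74 rad, and a closer view gave about 0.77. The slow ride-in made up the difference.
- **Press force:** I briefly pressed the paddle onto its stop at 25 N, about 4 to 5 times what clearing the tooth needs. I eased off before swinging, and the swing ran at about 8 to 12 N.

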